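# Fit the cup head on the bench mixer

## Robot

A 6-joint arm with a two-finger parallel gripper is mounted at the origin on the work surface. World frame = base frame: x ahead of the robot, y to its left, z up, the work surface at z = 0. Lengths are in m, angles in rad, forces in N, time in s.
With the tool pointing down it reaches from about 0.25 to 0.775 m from the base axis. Payload 4 kg.
Tool frame: the origin (TCP) lies midway between the tips of the shut fingers; the grasp point (between the pads) lies grip_point_offset behind it (grip_point_offset is the distance from the TCP to the grasp point, in m); z points along the fingers, y is the line along which they close (so a half turn about z gives the same grasp; the last joint's range is limited). The gripper opens to 94 mm and grips with 3 to 60 N. Pads are 16 mm wide; open, the fingers measure 119 mm over their backs; the gripper's body (75 mm by 177 mm) begins 78 mm behind the grasp point.
Start: joints at [1.153, 0.087, 1.371, -0, 1.684, -0.103], TCP at [0.17, 0.523, 0.206] pointing down, gripper open.
Joint ranges: [-3.1, 3.1], [-0.76, 2.03], [0.27, 2.55], [-1.08, 4.22], [0.17, 2.65], [-2.57, 2.57]. Speed limits (rad/s): [2.79, 2.79, 3.14, 3.14, 3.14, 3.14].

## Interface

Orientations are given as [roll, pitch, yaw] about the fixed x, y, z axes, in that order (R = Rz(yaw) Ry(pitch) Rx(roll)).
In Python, from bench import * gives the robot as it stands. The module is installed in compiled form; this text tells all that it offers.
- The arm moves only by the tool apply_moves, never from a script. Its argument "commands" is a list of rows, each a list of 7 numbers: the turn, a rotation vector about the world's x, y, z in rad, then the shift along the world's x, y, z in m, then the opening in per cent of the stroke, from 0 (shut) to 100 (fully open). In form: [[ax, ay, az, x, y, z, jaw], ...]. A call has exactly 5 rows; each row is the pose to reach, as a shift and turn from the pose commanded when the call began; what a row does not reach only later rows make up. A row lasts 1/10 s, in which the tool goes at most 50 mm and 8.59 degrees, less where a joint would pass 70% of its speed; a pose out of reach is approached as far as the arm can. A call with a gripper value outside its range is refused whole. The fingers move at their own pace and stop on an object; the grip force is fixed at half the most. Time passes only in rows, so rows that repeat a pose let the fingers close, or fill a call up. It gives the time, the measured TCP pose, the force, the opening and the grip force at its end, in the units of the state.
- get_obs(): the state, without advancing time (a new reading comes with each control period).
- snapshot(name): name is "side" or "top"; returns a dict with "pixels" (400x640x3 uint8, red, green, blue), "vertical_fov" (degrees; the focal length in pixels is half the picture's height over the tangent of half this angle, whatever the lens; pixels are square), "cx", "cy" (the principal point, pixels), "k1" (the pictures are not rectified: a ray, as slopes to the right and down, at radius r is drawn at 1 + k1 r^2 times it, then the intrinsics apply), "rvec" (rotation vector, rad) and "tvec" (3), from world to camera coordinates, as OpenCV has them. Camera axes: x right, y down, z forward; pixel columns grow to the right and rows downward; lengths in m; the calibration is good to about 2 mm. A picture is of the moment at which its call begins. There is no depth.
- close_job(): hands the job in; it is judged then, once.
Trained networks look in the newest picture that a camera, given by its name, has taken for a name from the list of things; names that differ only in an ending like _2 or _b are one class to them, and where a whole thing is asked for, a point or a joint stands for the part that bears it (a point fixed in the world has none). Each returns a list of dicts, best first, with "score" (0 to 1); they miss things now and then, are a little off and sometimes report something else, mostly with a low value. They report only what shows in the picture. A call takes as long as a camera call. They do not tell look-alikes from the thing itself.
- masks_of(camera, query): "mask" (400x640 bool, what is visible of it) and "extent" ([left, top, right, bottom] in pixels, round what is visible of it).
- place_of(camera, query): "pixel" ([column, row] in pixels: a listed point, or the origin of a listed thing).
The state is a dict: "time": time; "joint_positions": joint angles; "qvel": joint speeds; "joint_torque": joint torques, N m; "tool_pos": TCP position; "ee_rot": TCP orientation; "wrist_force": force on the tool from outside, world axes, zero at the start; "wrist_torque": the same for the moment, N m; "width": finger opening in m; "finger_force": force on a finger pad.
Only numpy, scipy, OpenCV 4.12 (cv2) and the standard library are available. Lean on these libraries where they do the work, as an engineer would, in place of code of your own. Each camera call takes 0.05 s, during which the arm holds its last target. There are 200 camera calls.

## Task

Lift the red dust cap off the mixer's square drive and put it in the yellow tray, then take the head with the black rubber cup, turn its square socket to fit and push it down on the drive until the spring balls click and it sits fully home on the collar. Do not force it: a push of 20 to 25 N is plenty, and it must never be pressed or wrenched against the mixer with more than 80 N in all. Let go of it, and leave the other two heads, the flask and the bottle where they stand.

Things in the scene. Friction and masses are not known exactly. Their poses are not given: they have to be found in the camera images.
- mixer: The bench mixer, fixed: white housing 200 x 170 x 100 mm (x, y, z) with blue stripes on rubber feet. Origin at the centre of its underside, z up. In the middle of its top lies a grey nylon collar, 60 mm across and 4 mm high, out of which the square drive stands upright (see drive_seat).
- drive_seat (a point): Centre of the collar's upper face, 104 mm above the bench, on the drive's axis, z up. The steel drive stands 27 mm above this point: 16 mm square, its top 2 mm tapering to 13 mm square. A brass spring ball stands out 2.5 mm from each of two opposite faces, centred 11 mm above this point.
- drive_top (a point): Centre of the drive's top, 27 mm above drive_seat. The square may stand at any angle about its axis, unrelated to the housing's yaw: its angle is not measured. It shows once the cap is off, or is found by resting the socket on it with about 5 N and turning till it drops some 10 mm onto the balls. A stiff motor (0.4 N m) keeps the drive from turning with a head that only rests on it.
- cap_centre (a point): Half-way up the red dust cap that stands loosely over the drive at the start, on the collar: a round cup upside down, 40 mm across, 34 mm high, shut at the top, 40 g. It lifts straight off; the drive is hidden under it.
- cap: The red dust cap again; origin at the centre of its lower rim.
- tray: Shallow open yellow tray, heavy, 140 x 130 x 25 mm outside (x, y, z), walls and floor 4 to 5 mm. Origin at the centre of its underside, z up.
- cup_head_centre (a point): The cup head, half-way up (33 mm above its underside): square aluminium hub 36 x 36 x 33 mm below, round black rubber cup 50 mm across, 33 mm high, open at the top, above; 66 mm in all, about 0.25 kg. z is up along its axis, x and y are normal to the hub's faces. It stands upright on the mat (4 mm thick) in any of the three heads' places.
- cup_head_foot (a point): Centre of the cup head's underside: a square socket 17.5 mm wide, sides parallel to the hub's, mouth bevelled to 20.5 mm, deeper than the drive, with a click groove inside; all four ways round are alike. Fully home it meets drive_seat, flat on the collar. Pushing the balls in takes about 10 N, with the underside 14 to 11 mm above the collar; they click into the groove in the last 3 mm.
- plate_head_centre (a point): Bystander: plate head, the same square hub with a blue disc 76 mm across on top, 40 mm high; this point is half-way up.
- tube_head_centre (a point): Bystander: tube head, the same square hub with a magenta block 52 x 52 mm with holes on top, 59 mm high; this point is half-way up.
- flask: Bystander: green conical flask, 76 mm across, 120 mm high, origin under its centre.
- bottle: Bystander: brown bottle with blue cap, 60 mm across, 150 mm high, origin under its centre.
Things that resemble listed ones, but are neither listed nor needed, are in the scene too. What is shaped like the part that bears cup_head_centre but green is not meant.

How it is judged:
By the outcome, as a careful person would: the job done as asked, in the order asked, and still so for the second after the job is handed in, with the robot touching nothing.
It also fails if it takes over 72 s, if anything falls off the work surface, if the arm or the gripper's body presses on something with over 40 N, if the wrist force passes 120 N, or if a joint passes its speed limit or range.

## Working session

There is one attempt and no reset: what is moved stays moved. The work goes in short steps, Python scripts to look and compute and a tool call to move; the robot and the scene stay as the last step left them, time stands still between calls to the robot, and variables do not carry over. Pictures are saved under pics/ and viewed, at most 10 in all, crops included, and the job is handed in when it is done.

Besides the shell and the picture viewer there is one more tool, called after ">>>" in YAML: its name, and indented under it one key for each argument. apply_moves: Moves the arm, as the interface text tells. Its arguments: {"type":"object","properties":{"commands":{"type":"array"}},"required":["commands"]}

```bash
mkdir -p pics
cat > h.py <<'E'
from bench import *
import numpy as np, cv2
from scipy.spatial.transform import Rotation as R
def cam(s):
    f=200/np.tan(np.radians(s["vertical_fov"])/2)
    return f,R.from_rotvec(np.ravel(s["rvec"])).as_matrix(),np.ravel(s["tvec"])
def ray(s,px):
    f,M,t=cam(s); d=np.array([(px[0]-s["cx"])/f,(px[1]-s["cy"])/f]); u=d.copy()
    for _ in range(30): u=d/(1+s["k1"]*(u@u))
    return -M.T@t, M.T@np.array([u[0],u[1],1])
def onz(s,px,z):
    o,d=ray(s,px); return o+d*(z-o[2])/d[2]
def proj(s,P):
    f,M,t=cam(s); c=np.atleast_2d(P)@M.T+t; u=c[:,:2]/c[:,2:]
    u=u*(1+s["k1"]*(u**2).sum(1,keepdims=True)); return u*f+[s["cx"],s["cy"]]
def tri(s1,p1,s2,p2):
    o1,d1=ray(s1,p1);o2,d2=ray(s2,p2)
    a,b=np.linalg.lstsq(np.c_[d1,-d2],o2-o1,rcond=None)[0]
    q1=o1+a*d1;q2=o2+b*d2; return (q1+q2)/2,np.linalg.norm(q1-q2)
def save(s,n,box=None,k=1):
    im=s["pixels"][...,::-1]
    if box: im=im[box[1]:box[3],box[0]:box[2]]
    cv2.imwrite("pics/"+n,cv2.resize(im,None,fx=k,fy=k,interpolation=cv2.INTER_CUBIC))
E
python3 - <<'E'
from h import *
a=snapshot("top");b=snapshot("side")
save(a,"top0.png");save(b,"side0.png")
for c,s in(("top",a),("side",b)):
    print(c,"campos",-cam(s)[1].T@cam(s)[2],cam(s)[0])
    for q in["cap_centre","cup_head_centre","plate_head_centre","tube_head_centre","tray","mixer","drive_seat","flask","bottle"]:
        print(q,[(np.round(d["pixel"]).tolist(),round(d["score"],2)) for d in place_of(c,q)[:3]])
print({k:np.round(v,3).tolist() for k,v in get_obs().items()})
E
```

```text
top campos [ 0.37038078 -0.10470061  1.04713532] 421.4207274305657
cap_centre [([191.0, 196.0], 0.57)]
cup_head_centre [([474.0, 254.0], 0.89), ([410.0, 209.0], 0.8), ([415.0, 306.0], 0.78)]
plate_head_centre [([412.0, 169.0], 0.64), ([186.0, 194.0], 0.25)]
tube_head_centre [([409.0, 253.0], 0.57)]
tray [([315.0, 205.0], 0.92), ([185.0, 200.0], 0.16)]
mixer [([201.0, 204.0], 0.88)]
drive_seat [([189.0, 197.0], 0.75)]
flask []
bottle [([443.0, 163.0], 0.75)]
side campos [ 0.14846009 -0.63160573  0.83744872] 398.3019642116831
cap_centre [([255.0, 134.0], 0.59)]
cup_head_centre [([377.0, 357.0], 0.67), ([282.0, 336.0], 0.67), ([290.0, 263.0], 0.67)]
plate_head_centre [([317.0, 223.0], 0.7), ([399.0, 263.0], 0.67)]
tube_head_centre [([433.0, 286.0], 0.71), ([329.0, 299.0], 0.6)]
tray [([318.0, 224.0], 0.65), ([256.0, 137.0], 0.18)]
mixer [([261.0, 163.0], 0.79)]
drive_seat [([254.0, 140.0], 0.85), ([435.0, 286.0], 0.27)]
flask [([365.0, 160.0], 0.77)]
bottle [([436.0, 287.0], 0.8)]
{'time': 1.0, 'joint_positions': [1.153, 0.087, 1.371, 0.0, 1.684, -0.103], 'qvel': [-0.0, -0.0, -0.002, 0.002, -0.001, 0.001], 'joint_torque': [0.001, -34.005, -30.261, 0.072, 0.024, -0.0], 'tool_pos': [0.17, 0.523, 0.205], 'ee_rot': [3.142, -0.0, 2.827], 'wrist_force': [0.177, 0.045, 0.685], 'wrist_torque': [0.063, -0.007, -0.053], 'finger_force': 0.0, 'width': 0.094}
```

View pics/top0.png

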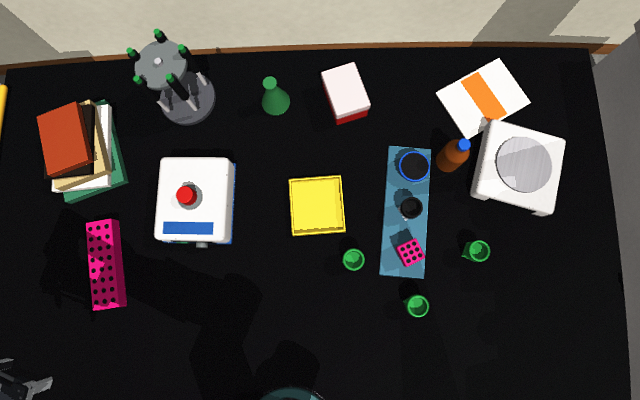

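View pics/side0.png

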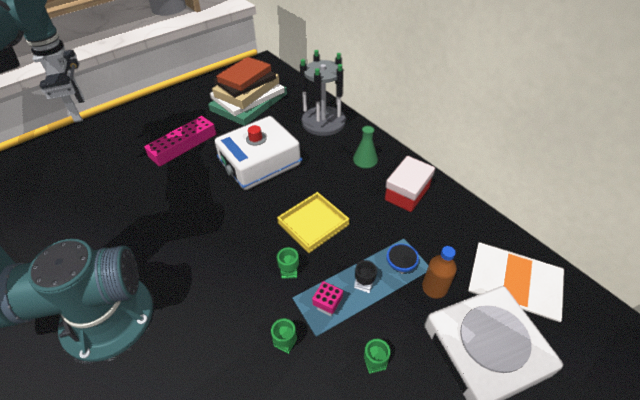

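Run:
```python
from h import *
np.set_printoptions(precision=4,suppress=True)
a=snapshot("top");b=snapshot("side")
P=lambda c,q:[np.array(d["pixel"]) for d in place_of(c,q)]
print("cap",tri(a,P("top","cap_centre")[0],b,P("side","cap_centre")[0]))
for z in(.121,):print(onz(a,P("top","cap_centre")[0],z),onz(b,P("side","cap_centre")[0],z))
print("seat",onz(a,P("top","drive_seat")[0],.104),onz(b,P("side","drive_seat")[0],.104))
print("tray",onz(a,P("top","tray")[0],0),onz(b,P("side","tray")[0],0))
for c,s in(("top",a),("side",b)):
  for p in P(c,"cup_head_centre"): print("cup",c,p,onz(s,p,.037))
  for p in P(c,"plate_head_centre"): print("plate",c,p,onz(s,p,.024))
  for p in P(c,"tube_head_centre"): print("tube",c,p,onz(s,p,.0335))
```

```text
cap (array([0.5472, 0.2176, 0.1226]), np.float64(0.00816025405802008))
[0.5437 0.2198 0.121 ] [0.5519 0.218  0.121 ]
seat [0.5547 0.2234 0.104 ] [0.5586 0.2187 0.104 ]
tray [ 0.5351 -0.0741  0.    ] [ 0.553  -0.0723  0.    ]
cup top [353.9 258.5] [ 0.4049 -0.1592  0.037 ]
cup top [473.6 254.6] [ 0.4064 -0.4462  0.037 ]
cup top [410.2 208.2] [ 0.5224 -0.2995  0.037 ]
cup top [407.9 166.1] [ 0.6276 -0.3     0.037 ]
plate top [412.  164.9] [ 0.6338 -0.313   0.024 ]
tube top [408.4 253.2] [ 0.4144 -0.29    0.0335]
tube top [316.5 204.2] [ 0.5383 -0.0725  0.0335]
cup side [366.8 275. ] [ 0.5282 -0.2995  0.037 ]
cup side [376.8 357.2] [ 0.4149 -0.4556  0.037 ]
cup side [291.7 264.1] [ 0.408  -0.1666  0.037 ]
cup side [284.8 335.9] [ 0.2944 -0.3039  0.037 ]
plate side [400.1 262.6] [ 0.621  -0.3183  0.024 ]
plate side [256.  130.2] [0.619  0.3455 0.024 ]
tube side [325.6 297.9] [ 0.4174 -0.2853  0.0335]
tube side [363.3 278.3] [ 0.5175 -0.2996  0.0335]
```

```bash
cat >> h.py <<'E'
from scipy.optimize import least_squares
def cyl(x,y,r,z0,z1):
    t=np.linspace(0,2*np.pi,60); c=np.c_[x+r*np.cos(t),y+r*np.sin(t)]
    return np.vstack([np.c_[c,0*t+z] for z in(z0,z1)])
def cen(s,P):
    m=cv2.moments(cv2.convexHull(proj(s,P).astype(np.float32))); return np.array([m["m10"],m["m01"]])/m["m00"]
def fit(views,x0,mk):
    r=least_squares(lambda v:np.concatenate([cen(s,mk(*v))-c for s,c in views]),x0); return r.x,r.fun
def cmask(s,fn,box):
    m=np.zeros((400,640),np.uint8); x0,y0,x1,y1=box
    m[y0:y1,x0:x1]=fn(s["pixels"][y0:y1,x0:x1].astype(int)); 
    n,l,st,c=cv2.connectedComponentsWithStats(m); i=1+np.argmax(st[1:,4]); return l==i,c[i],st[i]
red=lambda p:(p[...,0]>90)&(p[...,1]<60)&(p[...,2]<60)
E
python3 - <<'E'
from h import *
np.set_printoptions(precision=4,suppress=True)
a=snapshot("top");b=snapshot("side")
v=[]
for s,bx in((a,(165,165,215,225)),(b,(235,110,275,150))):
    m,c,st=cmask(s,red,bx); print(c,st); v.append((s,c))
print("cap",fit(v,[.55,.22],lambda x,y:cyl(x,y,.02,.104,.138)))
for w in v: print(fit([w],[.55,.22],lambda x,y:cyl(x,y,.02,.104,.138)))
# network mask of cup
for c,s in(("top",a),("side",b)):
    for d in masks_of(c,"cup_head_centre")[:5]: print(c,d["extent"],d["score"],d["mask"].sum())
A=cv2.resize(a["pixels"][175:285,370:440],None,fx=5,fy=5,interpolation=cv2.INTER_CUBIC)
B=cv2.resize(b["pixels"][230:320,300:420],None,fx=440/120,fy=550/150,interpolation=cv2.INTER_CUBIC)
h=550; B=cv2.copyMakeBorder(B,0,h-B.shape[0],0,0,cv2.BORDER_CONSTANT)
cv2.imwrite("pics/crop1.png",np.hstack([A,B])[...,::-1])
E
```

```text
[186.1197 195.1655] [176 186  21  19 284]
[254.6149 133.7081] [249 126  13  16 161]
cap (array([0.5515, 0.2205]), array([ 0.4159, -0.1049, -0.4876, -0.6181]))
(array([0.5513, 0.2215]), array([-0.,  0.]))
(array([0.5512, 0.2172]), array([-0.,  0.]))
top [345.1, 251.1, 362.2, 268.8] 0.85 376
top [399.8, 198.7, 425.9, 219.8] 0.76 444
top [460.2, 242.4, 489.8, 263.6] 0.63 474
top [154.1, 155.5, 234.9, 250.0] 0.63 6318
top [405.4, 295.6, 428.2, 315.3] 0.62 418
side [278.3, 247.9, 298.4, 275.3] 0.96 556
side [355.4, 262.6, 377.7, 292.4] 0.67 527
side [270.6, 321.2, 294.9, 353.5] 0.64 673
```

View pics/crop1.png

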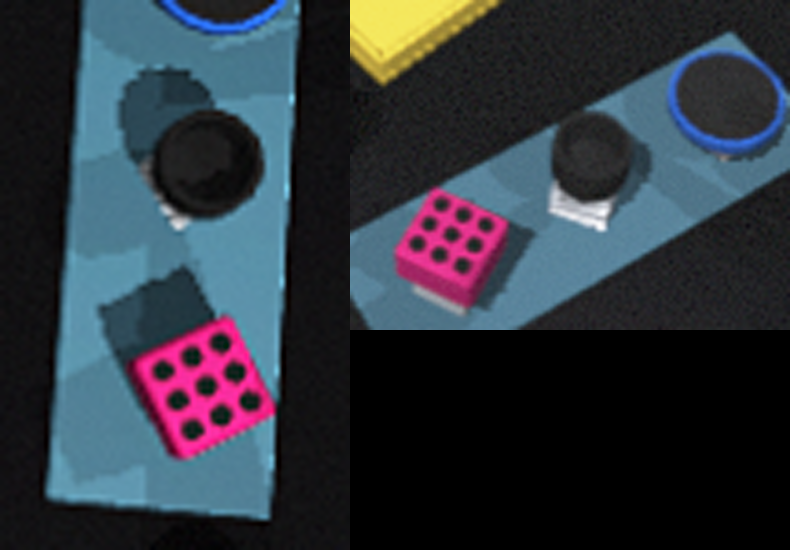

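The heads' candidates in the top picture are the black cup on the mat at (410,208) and green look-alikes at (353,259), (474,251) and (417,306). The crop shows a black rubber cup on an aluminium square hub, so (410,208) is the one meant. Its hub corners show near (398,208) and (406,221) in the top view and (355,288) and (369,292) in the side view.

Run:
```python
from h import *
import bench
np.set_printoptions(precision=4,suppress=True)
print([n for n in dir(bench) if not n.startswith("__")], getattr(bench,"grip_point_offset",None))
a=snapshot("top");b=snapshot("side")
dark=lambda p:(p.max(-1)<62)
v=[]
for s,bx in((a,(398,192,428,224)),(b,(353,258,379,288))):
    m,c,st=cmask(s,dark,bx); print(c,st); v.append((s,c))
mk=lambda x,y:cyl(x,y,.025,.037,.070)
print("cup",fit(v,[.525,-.3],mk),[fit([w],[.525,-.3],mk)[0] for w in v])
for s,p,q in((a,(398,208),(405.6,220.6)),(b,(354.8,287.8),(369.5,292.2))):
    P,Q=onz(s,p,.004),onz(s,q,.004); d=Q-P; print("edge",P,Q,np.linalg.norm(d),np.degrees(np.arctan2(d[1],d[0]))%90)
yel=lambda p:(p[...,0]>120)&(p[...,1]>110)&(p[...,2]<100)
for s,bx in((a,(280,165,355,245)),(b,(265,185,360,255))):
    m,c,st=cmask(s,yel,bx); print("tray",onz(s,c,.012))
    r=cv2.minAreaRect(np.argwhere(m)[:,::-1].astype(np.float32)); 
    print([onz(s,x,.025)[:2].round(3).tolist() for x in cv2.boxPoints(r)])
for z in(0,.14): print("bottle",onz(a,[443 if z==0 else 463,163 if z==0 else 145],z))
```

```text
['IKError', 'close_job', 'get_obs', 'grip_point_offset', 'masks_of', 'place_of', 'snapshot'] 0.0188
[410.816  207.3493] [400 197  23  22 375]
[364.5159 270.9406] [353 258  25  27 471]
cup (array([ 0.5222, -0.2964]), array([-0.4466, -0.2057,  0.0516,  0.6933])) [array([ 0.5217, -0.2975]), array([ 0.5234, -0.295 ])]
edge [ 0.5287 -0.2753  0.004 ] [ 0.4965 -0.2926  0.004 ] 0.03654079193054532 28.32713736693708
edge [ 0.498  -0.2944  0.004 ] [ 0.5173 -0.3246  0.004 ] 0.035929915977079306 32.661192341071946
tray [ 0.5399 -0.0711  0.012 ]
[[0.607, -0.0], [0.614, -0.134], [0.471, -0.141], [0.464, -0.01]]
tray [ 0.5387 -0.0753  0.012 ]
[[0.46, -0.013], [0.641, 0.008], [0.609, -0.15], [0.445, -0.159]]
bottle [ 0.6432 -0.3983  0.    ]
bottle [ 0.6476 -0.4079  0.14  ]
```

>>> apply_moves:
  commands:
    - [0,0,0,0.038,-0.03,0,80]
    - [0,0,0,0.076,-0.061,0,80]
    - [0,0,0,0.114,-0.091,0,80]
    - [0,0,0,0.152,-0.122,0,80]
    - [0,0,0,0.19,-0.152,0,80]

```text
time: 2.6
tool_pos: [0.3615, 0.3697, 0.2058]
ee_rot: [3.141, 0.0, 2.827]
wrist_force: [0.2, 0.4, -0.6]
width: 0.0751
finger_force: 0.0
```

>>> apply_moves:
  commands:
    - [0,0,0,0.038,-0.03,0,80]
    - [0,0,0,0.076,-0.061,0,80]
    - [0,0,0,0.114,-0.091,0,80]
    - [0,0,0,0.152,-0.122,0,80]
    - [0,0,0,0.191,-0.151,-0.02,80]

```text
time: 3.1
tool_pos: [0.5526, 0.2202, 0.1898]
ee_rot: [3.137, 0.006, 2.826]
wrist_force: [-0.3, 1.0, 0.9]
width: 0.0753
finger_force: 0.0
```

>>> apply_moves:
  commands:
    - [0,0,0,0,0,-0.03,70]
    - [0,0,0,0,0,-0.055,70]
    - [0,0,0,0,0,-0.07,70]
    - [0,0,0,0,0,-0.073,70]
    - [0,0,0,0,0,-0.073,70]

```text
time: 3.6
tool_pos: [0.5493, 0.2217, 0.1137]
ee_rot: [3.141, 0.0, 2.827]
wrist_force: [0.0, 0.3, 0.2]
width: 0.0658
finger_force: 0.0
```

>>> apply_moves:
  commands:
    - [0,0,0,0,0,0,20]
    - [0,0,0,0,0,0,20]
    - [0,0,0,0,0,0,20]
    - [0,0,0,0,0,0,20]
    - [0,0,0,0,0,0,20]

```text
time: 4.1
tool_pos: [0.5498, 0.2217, 0.1145]
ee_rot: [3.14, 0.001, 2.827]
wrist_force: [0.5, 0.1, 1.9]
width: 0.0394
finger_force: 30.0
```

>>> apply_moves:
  commands:
    - [0,0,0,0,0,0.02,20]
    - [0,0,0,0,0,0.05,20]
    - [0,0,0,0,-0.01,0.07,20]
    - [0,0,0,-0.001,-0.05,0.075,20]
    - [0,0,0,-0.002,-0.1,0.075,20]

```text
time: 4.6
tool_pos: [0.548, 0.1218, 0.19]
ee_rot: [3.14, 0.003, 2.831]
wrist_force: [0.1, -0.8, 0.1]
width: 0.0393
finger_force: 30.0
```

>>> apply_moves:
  commands:
    - [0,0,0,-0.003,-0.05,0,20]
    - [0,0,0,-0.006,-0.1,0,20]
    - [0,0,0,-0.009,-0.15,-0.01,20]
    - [0,0,0,-0.009,-0.195,-0.03,20]
    - [0,0,0,-0.009,-0.195,-0.07,20]

```text
time: 5.1
tool_pos: [0.5406, -0.0799, 0.1213]
ee_rot: [-3.14, 0.009, 2.82]
wrist_force: [0.4, 1.2, -0.5]
width: 0.0396
finger_force: 30.0
```

Run:
```python
from h import *
np.set_printoptions(precision=4,suppress=True)
o=get_obs();print(o["tool_pos"],o["width"])
a=snapshot("top");save(a,"drive1.png",(140,140,370,270),3)
A=cv2.resize(a["pixels"][175:225,160:220],None,fx=9,fy=9,interpolation=cv2.INTER_CUBIC)
b=snapshot("side")
B=cv2.resize(b["pixels"][110:160,225:285],None,fx=9,fy=9,interpolation=cv2.INTER_CUBIC)
A=cv2.resize(A,(400,333));B=cv2.resize(B,(400,333))
C=cv2.resize(b["pixels"][150:260,260:380],(400,366)); D=cv2.resize(a["pixels"][150:260,260:380],(400,366))
im=np.vstack([np.hstack([A,B]),np.hstack([D,C])])[:600]
cv2.imwrite("pics/d1.png",im[...,::-1])
```

```text
[ 0.5406 -0.0799  0.1213] 0.0395509300251775
```

View pics/d1.png

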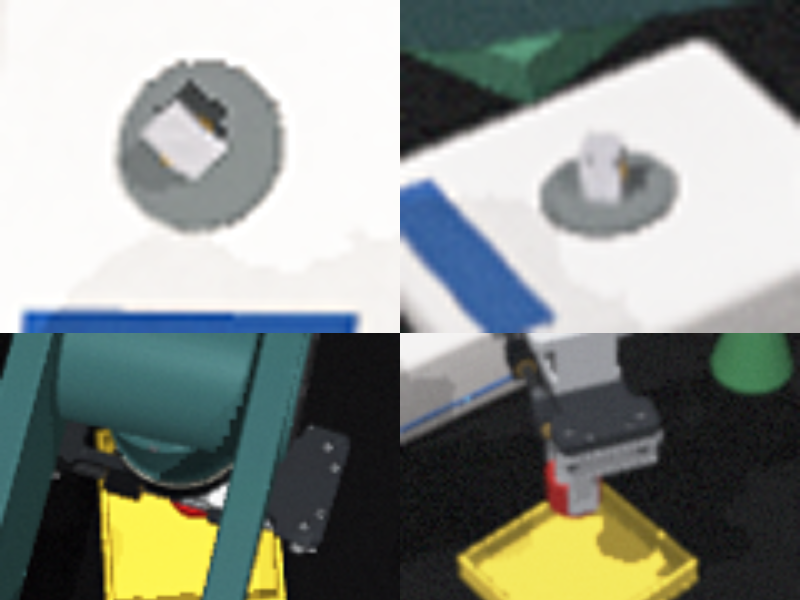

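The drive stands bare on the collar. In the top view the corners of its top face are near (187,190), (194,197), (189,202) and (181,195). The cap is in the gripper above the tray.

>>> apply_moves:
  commands:
    - [0,0,0,0,0.004,-0.04,20]
    - [0,0,0,0,0.004,-0.075,20]
    - [0,0,0,0,0.004,-0.095,20]
    - [0,0,0,0,0.004,-0.101,20]
    - [0,0,0,0,0.004,-0.101,20]

```text
time: 5.7
tool_pos: [0.5387, -0.0688, 0.0179]
ee_rot: [3.141, -0.0, 2.828]
wrist_force: [0.1, 0.4, -0.4]
width: 0.0393
finger_force: 30.0
```

Run:
```python
from h import *
np.set_printoptions(precision=4,suppress=True)
a=snapshot("top")
k=400/60
C=[np.array([160+x/k-.5*(1-1/k),175+y/k]) for x,y in((178,97),(228,145),(193,182),(140,132))]
W=np.array([onz(a,c,.131)[:2] for c in C]); print("centre",W.mean(0))
for i in range(4):
    d=W[(i+1)%4]-W[i]; print(np.linalg.norm(d),np.degrees(np.arctan2(d[1],d[0]))%90)
b=snapshot("side")
for nm,s,bx in(("top",a,(170,177,210,215)),("side",b,(242,130,272,150))):
    m,c,st=cmask(s,lambda p:p.max(-1)<180,bx)
    h=cv2.convexHull(np.argwhere(m)[:,::-1].astype(np.int32)); M=cv2.moments(h)
    px=np.array([M["m10"],M["m01"]])/M["m00"]
    print(nm,st,px,fit([(s,px)],[.55,.22],lambda x,y:cyl(x,y,.03,.1,.104))[0])
# drive top face by brightness
g=a["pixels"][188:204,178:198].astype(int); print(g.min(-1))
```

```text
centre [0.548  0.2157]
0.024803824764428984 46.73519342205745
0.017049727340311942 46.70133258270772
0.026052923218491477 47.40395687235104
0.017399304303265112 42.59097242494476
top [178 184  24  26 409] [189.6143 196.4964] [0.552  0.2202]
side [242 130  30  16 421] [256.087  136.8479] [0.5578 0.2247]
[[251 253 242 171 136 142 141 142 142  77  67  66 138 145 143 142 142 143
  142 139]
 [252 249 195 135 137 140 144 141  91  67  69  68  65 142 141 144 141 142
  143 141]
 [254 232 147 138 141 138 139 124 192 112  73  68  68  67  63 140 145 144
  144 140]
 [244 179 136 141 139  93 138 214 228 190 113  76  67  68  66  67 145 142
  141 143]
 [204 133 140 140 141 183 217 219 219 223 188 107  60  70  67  79 147 143
  142 141]
 [184 135 141 141 179 213 216 213 215 219 224 187  82  49  63 143 147 143
  141 142]
 [146 139 139 175 213 222 220 220 219 219 221 228 185 104  66  64 146 142
  141 143]
 [132 139 139 180 215 223 222 222 224 222 222 219 225 233 129  91 142 142
  142 140]
 [136 138 124 110 174 215 219 218 216 217 219 217 219 222 233 203 138 142
  143 142]
 [134 127 118 116 110 172 215 219 216 213 216 216 219 223 229 220 134 142
  144 143]
 [122 118 118 118 118 112 163 212 220 219 218 219 219 221 215 129 140 140
  142 141]
 [112 116 119 120 118 115  94 169 220 221 220 220 219 200 121 139 142 140
  142 142]
 [131 120 119 119 118 118 119 136 184 211 222 223 199 137 141 143 139 143
  143 141]
 [162 128 118 120 122 119 117 116 112 132 191 200 139 138 140 141 140 142
  143 141]
 [183 125 122 122 120 119 121 123 120 121 136 137 141 142 142 142 142 143
  140 144]
 [215 142 139 129 123 127 124 139 142 143 142 140 143 140 141 144 141 143
  141 144]]
```

>>> apply_moves:
  commands:
    - [0,0,0,0,0,-0.003,20]
    - [0,0,0,0,0,-0.003,60]
    - [0,0,0,0,0,-0.003,60]
    - [0,0,0,0,0,-0.003,60]
    - [0,0,0,0,0,0.02,60]

```text
time: 6.3
tool_pos: [0.5356, -0.069, 0.0345]
ee_rot: [-3.141, -0.007, 2.827]
wrist_force: [-0.5, 0.0, 0.3]
width: 0.0562
finger_force: 0.0
```

>>> apply_moves:
  commands:
    - [0,0,0,0,0,0.04,80]
    - [0,0,0,0,0,0.08,80]
    - [0,0,0,-0.003,-0.04,0.1,80]
    - [0,0,0,-0.006,-0.085,0.1,80]
    - [0,0,0,-0.01,-0.13,0.1,80]

```text
time: 6.8
tool_pos: [0.5291, -0.201, 0.1395]
ee_rot: [-3.141, 0.004, 2.828]
wrist_force: [1.0, 0.0, -1.0]
width: 0.075
finger_force: 0.0
```

>>> apply_moves:
  commands:
    - [0,0,0,-0.003,-0.045,0,80]
    - [0,0,0,-0.006,-0.09,0,80]
    - [0,0,0,-0.006,-0.098,-0.02,80]
    - [0,0,0,-0.006,-0.098,-0.03,80]
    - [0,0,0,-0.006,-0.098,-0.03,80]

```text
time: 7.3
tool_pos: [0.5211, -0.2963, 0.1049]
ee_rot: [3.139, -0.005, 2.827]
wrist_force: [-0.1, 0.5, -0.1]
width: 0.0754
finger_force: 0.0
```

Run:
```python
from h import *
np.set_printoptions(precision=4,suppress=True)
o=get_obs();print(o["time"],o["tool_pos"],o["width"])
b=snapshot("side");a=snapshot("top")
B=cv2.resize(b["pixels"][170:320,280:440],(400,375));A=cv2.resize(a["pixels"][150:300,280:440],(400,375))
cv2.imwrite("pics/p1.png",np.hstack([A,B])[...,::-1])
```

```text
7.3 [ 0.5211 -0.2963  0.1049] 0.07536365934127834
```

View pics/p1.png

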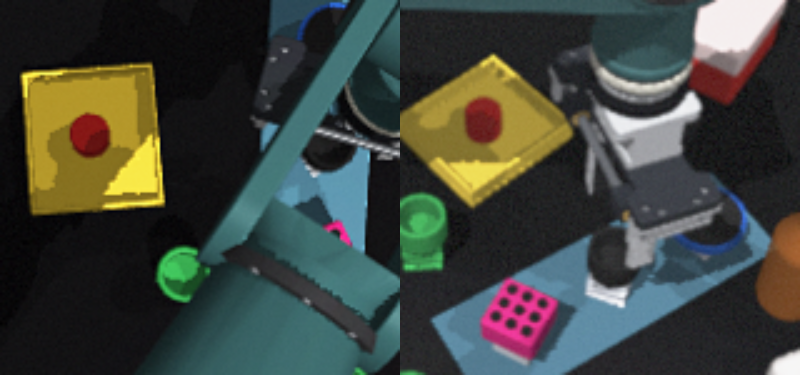

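The cap stands in the tray, and the open fingers straddle the black cup.

>>> apply_moves:
  commands:
    - [0,0,0,0.001,0,-0.03,80]
    - [0,0,0,0.001,0,-0.055,80]
    - [0,0,0,0.001,0,-0.066,80]
    - [0,0,0,0.001,0,-0.068,80]
    - [0,0,0,0.001,0,-0.068,80]

```text
time: 7.9
tool_pos: [0.5241, -0.2974, 0.0405]
ee_rot: [-3.141, 0.001, 2.828]
wrist_force: [-0.6, -0.1, 0.9]
width: 0.0749
finger_force: 0.0
```

>>> apply_moves:
  commands:
    - [0,0,0,0,0,0,30]
    - [0,0,0,0,0,0,30]
    - [0,0,0,0,0,0,30]
    - [0,0,0,0,0,0,30]
    - [0,0,0,0,0,0,30]

```text
time: 8.4
tool_pos: [0.5238, -0.2982, 0.0403]
ee_rot: [-3.141, 0.002, 2.827]
wrist_force: [-0.1, -0.8, 2.0]
width: 0.0494
finger_force: 30.0
```

>>> apply_moves:
  commands:
    - [0,0,0,0,0,0.03,30]
    - [0,0,0,0,0,0.075,30]
    - [0,0,0,0,0,0.12,30]
    - [0,0,0,0.001,0.02,0.155,30]
    - [0,0,0,0.003,0.06,0.16,30]

```text
time: 8.9
tool_pos: [0.5281, -0.2403, 0.2048]
ee_rot: [-3.139, 0.009, 2.823]
wrist_force: [1.6, 0.0, -2.7]
width: 0.0498
finger_force: 30.6
```

>>> apply_moves:
  commands:
    - [0,0,0.05,0.003,0.045,0,30]
    - [0,0,0.1,0.005,0.09,0,30]
    - [0,0,0.15,0.008,0.135,0,30]
    - [0,0,0.2,0.01,0.18,0,30]
    - [0,0,0.28,0.012,0.225,0,30]

```text
time: 9.4
tool_pos: [0.5375, -0.0107, 0.1982]
ee_rot: [3.141, -0.002, 3.109]
wrist_force: [-0.3, -0.2, -2.8]
width: 0.0492
finger_force: 30.6
```

>>> apply_moves:
  commands:
    - [0,0,0,0.003,0.045,0,30]
    - [0,0,0,0.006,0.09,0,30]
    - [0,0,0,0.009,0.135,0,30]
    - [0,0,0,0.012,0.18,0,30]
    - [0,0,0,0.013,0.233,0,30]

```text
time: 9.9
tool_pos: [0.5508, 0.2187, 0.1981]
ee_rot: [-3.141, -0.002, 3.106]
wrist_force: [1.4, -0.1, -2.0]
width: 0.0495
finger_force: 30.6
```

Run:
```python
from h import *
np.set_printoptions(precision=4,suppress=True)
b=snapshot("side");a=snapshot("top")
o=get_obs();print(o["time"],o["tool_pos"],o["ee_rot"],o["width"],o["wrist_force"],o["wrist_torque"])
B=cv2.resize(b["pixels"][60:180,210:310],(500,600),interpolation=cv2.INTER_CUBIC)
cv2.imwrite("pics/q1.png",B[...,::-1])
```

```text
10.0 [0.5496 0.2235 0.1975] [ 3.1387 -0.0038  3.1147] 0.049674351640656325 [-0.2122  0.0665 -3.3041] [-0.0212 -0.0107  0.0694]
```

View pics/q1.png

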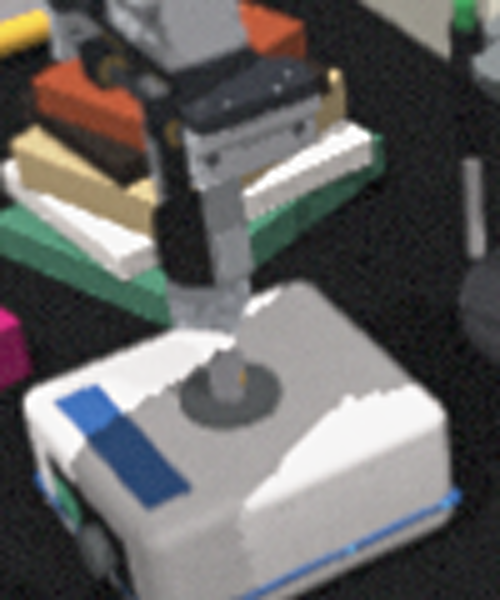

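Run:
```python
from h import *
np.set_printoptions(precision=4,suppress=True)
L=[]
for i in range(6):
    b=snapshot("side"); o=get_obs(); L.append(np.r_[o["tool_pos"],o["ee_rot"][2]])
L=np.array(L);print(L.mean(0),L.std(0))
def box(x,y,w,z0,z1,yaw):
    c=np.array([[1,1],[-1,1],[-1,-1],[1,-1]])*w/2@R.from_euler("z",yaw,degrees=True).as_matrix()[:2,:2].T+[x,y]
    return np.vstack([np.c_[c,[z]*4] for z in(z0,z1)])
x,y,z,_=L.mean(0)
img=cv2.resize(b["pixels"][60:180,210:310],(600,720),interpolation=cv2.INTER_CUBIC)[120:].copy(); 
def dr(P,col):
    q=((proj(b,P)-[210,60]+.5)*6-[0,120]).astype(int)
    for i in range(4):
        for u,v in((i,(i+1)%4),(4+i,4+(i+1)%4),(i,i+4)): cv2.line(img,tuple(map(int,q[u])),tuple(map(int,q[v])),col,1)
dr(box(x,y,.036,z-.0363,z-.0033,46.5),(255,0,0))
dr(box(.5515,.22,.016,.104,.131,46.5),(0,255,0))
cv2.imwrite("pics/q2.png",img[...,::-1])
```

```text
[0.5508 0.2174 0.1984 3.1075] [0.0005 0.0015 0.0006 0.0026]
```

View pics/q2.png

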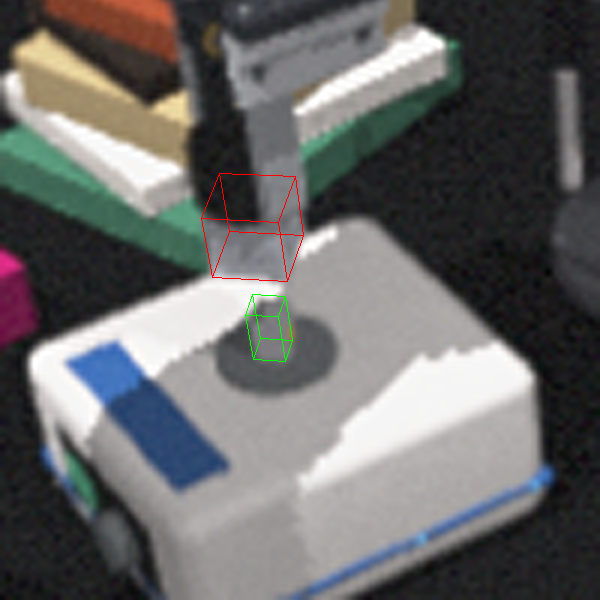

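>>> apply_moves:
  commands:
    - [0,0,0,0,0.002,-0.015,30]
    - [0,0,0,0,0.002,-0.025,30]
    - [0,0,0,0,0.002,-0.029,30]
    - [0,0,0,0,0.002,-0.032,30]
    - [0,0,0,0,0.002,-0.034,30]

```text
time: 10.8
tool_pos: [0.5514, 0.2193, 0.1652]
ee_rot: [3.141, 0.0, 3.107]
wrist_force: [0.0, 0.3, -2.4]
width: 0.0497
finger_force: 30.6
```

>>> apply_moves:
  commands:
    - [0,0,0,0,0,-0.001,30]
    - [0,0,0,0,0,-0.002,30]
    - [0,0,0,0,0,-0.003,30]
    - [0,0,0,0,0,-0.004,30]
    - [0,0,0,0,0,-0.004,30]

```text
time: 11.3
tool_pos: [0.5522, 0.2195, 0.1618]
ee_rot: [3.141, 0.002, 3.107]
wrist_force: [3.1, 1.1, -2.0]
width: 0.0491
finger_force: 30.0
```

>>> apply_moves:
  commands:
    - [0,0,0,0.0005,0,-0.001,30]
    - [0,0,0,0.0005,0,-0.003,30]
    - [0,0,0,0.0005,0,-0.004,30]
    - [0,0,0,0.0005,0,-0.005,30]
    - [0,0,0,0.0005,0,-0.006,30]

```text
time: 11.8
tool_pos: [0.5523, 0.2195, 0.1556]
ee_rot: [3.141, 0.001, 3.107]
wrist_force: [2.7, -0.3, -0.1]
width: 0.0496
finger_force: 30.0
```

>>> apply_moves:
  commands:
    - [0,0,0,0,0,-0.001,30]
    - [0,0,0,0,0,-0.002,30]
    - [0,0,0,0,0,-0.002,30]
    - [0,0,0,0,0,-0.003,30]
    - [0,0,0,0,0,-0.003,30]

```text
time: 12.3
tool_pos: [0.5523, 0.2193, 0.1529]
ee_rot: [3.141, 0.001, 3.107]
wrist_force: [4.5, 0.1, -0.2]
width: 0.0492
finger_force: 30.0
```

>>> apply_moves:
  commands:
    - [0,0,0,0.001,0,0,30]
    - [0,0,0,0.001,0,-0.001,30]
    - [0,0,0,0.001,0,-0.002,30]
    - [0,0,0,0.001,0,-0.003,30]
    - [0,0,0,0.001,0,-0.003,30]

```text
time: 12.8
tool_pos: [0.5525, 0.2195, 0.1486]
ee_rot: [3.142, -0.001, 3.107]
wrist_force: [3.1, 0.0, -0.4]
width: 0.0492
finger_force: 30.0
```

>>> apply_moves:
  commands:
    - [0,0,0,0,0,-0.001,30]
    - [0,0,0,0,0,-0.002,30]
    - [0,0,0,0,0,-0.002,30]
    - [0,0,0,0,0,-0.003,30]
    - [0,0,0,0,0,-0.003,30]

```text
time: 13.3
tool_pos: [0.5526, 0.2194, 0.1459]
ee_rot: [3.142, -0.001, 3.107]
wrist_force: [2.2, 0.5, -2.1]
width: 0.0488
finger_force: 30.0
```

>>> apply_moves:
  commands:
    - [0,0,0,0.0005,0,-0.001,30]
    - [0,0,0,0.0005,0,-0.002,30]
    - [0,0,0,0.0005,0,-0.003,30]
    - [0,0,0,0.0005,0,-0.004,30]
    - [0,0,0,0.0005,0,-0.004,30]

```text
time: 13.8
tool_pos: [0.553, 0.2192, 0.1412]
ee_rot: [-3.141, -0.001, 3.107]
wrist_force: [2.4, 0.8, -5.5]
width: 0.0493
finger_force: 30.0
```

>>> apply_moves:
  commands:
    - [0,0,0,0,0,-0.001,30]
    - [0,0,0,0,0,-0.001,30]
    - [0,0,0,0,0,-0.002,30]
    - [0,0,0,0,0,-0.002,30]
    - [0,0,0,0,0,-0.002,30]

```text
time: 14.3
tool_pos: [0.5531, 0.2193, 0.1404]
ee_rot: [-3.141, -0.001, 3.107]
wrist_force: [1.6, 0.8, -3.7]
width: 0.0492
finger_force: 30.0
```

>>> apply_moves:
  commands:
    - [0,0,0,0,0,-0.0005,30]
    - [0,0,0,0,0,-0.001,30]
    - [0,0,0,0,0,-0.001,30]
    - [0,0,0,0,0,-0.001,30]
    - [0,0,0,0,0,-0.001,30]

```text
time: 14.8
tool_pos: [0.5534, 0.2193, 0.1403]
ee_rot: [3.142, 0.001, 3.107]
wrist_force: [-1.9, -0.9, 2.7]
width: 0.0491
finger_force: 31.7
```

>>> apply_moves:
  commands:
    - [0,0,0,0,0,-0.0005,30]
    - [0,0,0,0,0,-0.001,30]
    - [0,0,0,0,0,-0.001,30]
    - [0,0,0,0,0,-0.001,30]
    - [0,0,0,0,0,-0.001,30]

```text
time: 15.3
tool_pos: [0.5534, 0.2193, 0.1403]
ee_rot: [3.141, 0.001, 3.107]
wrist_force: [-3.1, -1.8, 6.5]
width: 0.0492
finger_force: 31.6
```

The foot is at about 0.104 m, on the collar. I'll bring the push up to about 20 N to be sure.

>>> apply_moves:
  commands:
    - [0,0,0,0,0,-0.001,30]
    - [0,0,0,0,0,-0.002,30]
    - [0,0,0,0,0,-0.003,30]
    - [0,0,0,0,0,-0.003,30]
    - [0,0,0,0,0,-0.003,30]

```text
time: 15.8
tool_pos: [0.5536, 0.2193, 0.1403]
ee_rot: [3.141, 0.003, 3.107]
wrist_force: [-5.7, -2.7, 15.7]
width: 0.0494
finger_force: 30.0
```

Solid stop at 16 N plus about 2.5 N of weight. Now I'll take the load off, open and retreat.

>>> apply_moves:
  commands:
    - [0,0,0,-0.0005,0,0.002,30]
    - [0,0,0,-0.0005,0,0.004,30]
    - [0,0,0,-0.0005,0,0.004,60]
    - [0,0,0,-0.0005,0,0.004,80]
    - [0,0,0,-0.0005,0,0.004,80]

```text
time: 16.3
tool_pos: [0.5526, 0.2195, 0.1386]
ee_rot: [3.142, -0.001, 3.107]
wrist_force: [1.0, 0.4, 0.2]
width: 0.0687
finger_force: 0.0
```

>>> apply_moves:
  commands:
    - [0,0,0,0,0,0,80]
    - [0,0,0,0,0,0.01,80]
    - [0,0,0,0,0,0.04,80]
    - [0,0,0,0,0,0.08,80]
    - [0,0,0,0,0,0.12,80]

```text
time: 16.8
tool_pos: [0.5525, 0.2194, 0.2611]
ee_rot: [3.142, -0.0, 3.107]
wrist_force: [1.2, -0.2, 0.1]
width: 0.0749
finger_force: 0.0
```

>>> apply_moves:
  commands:
    - [0,0,0,-0.04,0,0.02,80]
    - [0,0,0,-0.08,0,0.02,80]
    - [0,0,0,-0.12,0,0.02,80]
    - [0,0,0,-0.15,0,0.02,80]
    - [0,0,0,-0.15,0,0.02,80]

```text
time: 17.3
tool_pos: [0.4004, 0.2197, 0.2817]
ee_rot: [3.14, 0.003, 3.109]
wrist_force: [-0.6, -0.8, 0.1]
width: 0.0752
finger_force: 0.0
```

Run:
```python
from h import *
np.set_printoptions(precision=4,suppress=True)
b=snapshot("side");a=snapshot("top"); o=get_obs();print(o["time"],o["tool_pos"],o["wrist_force"])
p=[np.array(d["pixel"]) for d in place_of("side","cup_head_foot")];print(p,proj(b,[.552,.2195,.104]),proj(b,[.552,.2195,.170]))
q=cyl(.552,.2195,.018,.104,.17)
A=cv2.resize(a["pixels"][130:310,140:440],(500,300));B=cv2.resize(b["pixels"][90:180,200:300],(300,300*9//10),interpolation=cv2.INTER_CUBIC)
C=cv2.resize(b["pixels"][40:340,150:510],(360,300))
B=cv2.copyMakeBorder(B,0,30,0,0,0)
t=np.hstack([A,B]);C=cv2.copyMakeBorder(C,0,0,0,440,0)
cv2.imwrite("pics/f.png",np.vstack([t,C])[...,::-1])
```

```text
17.4 [0.403  0.2196 0.2806] [ 0.589  -0.2999  0.8067]
[array([282.8, 343.1]), array([373.5, 360.3]), array([285.9, 271.1]), array([253.8, 137.4])] [[255.2309 137.8473]] [[252.1686 119.3481]]
```

View pics/f.png

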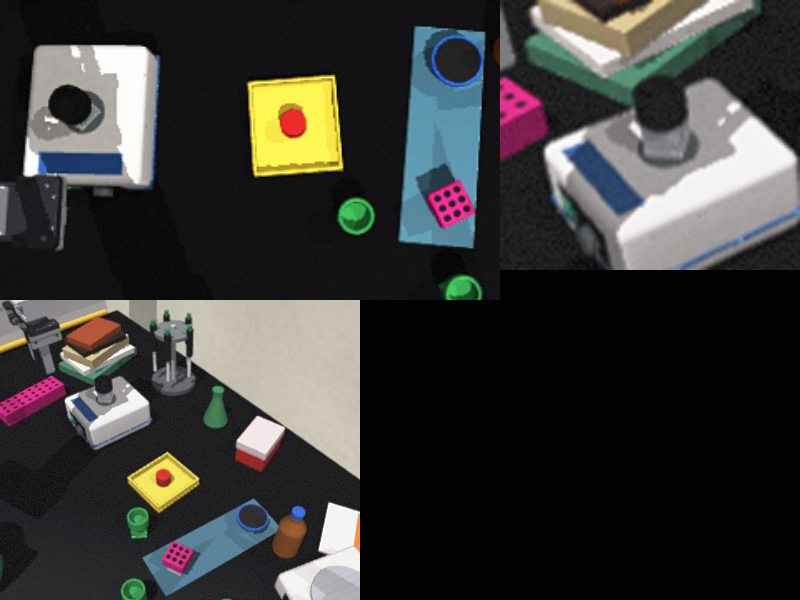

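The black cup head sits upright on the collar: its foot is found at (254,137) and was expected at (255,138). The red cap is in the tray, the bystanders are unmoved and the gripper is clear.

```bash
python3 -c "from bench import *; print(close_job())"
```

```text
the job is handed in; nothing more can be done
None
```

The red cap is in the yellow tray and the black cup head sits fully home on the drive's collar, let go; the firmest push I read was about 16 N, the other heads, flask and bottle look unmoved, and I handed the job in at about 17.4 s (no verdict was returned).

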